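# Gauge the depth of a blind bore with a friction-stop depth rod

### The job

Take the depth gauge out of its blue stand and lower its rod upright into the bore in the top of the steel housing, pushing it slowly down through its brass friction stop until the rod bottoms out; the bore's depth is not known, so feel for it. Keep the rod lightly pressed on the bottom for a good second (about 5 to 10 N more than it takes to slide the stop, and never more than 20 N on the bottom), then let go and leave the gauge standing upright in the bore with the rod on the bottom and the stop flat on the housing. Leave the oil bottle, the solder spool and the collet where they stand.

Things in the scene. Friction and masses are not known exactly. Their poses are not given: they have to be found in the camera images.
- gauge_grip (a point): centre of the depth gauge's grip: an upright dark knurled cylinder, 22 mm in diameter, 30 mm tall, at the top of a polished rod 10 mm in diameter (tip chamfered 2 mm). The grip is one piece with the rod; its centre lies 89 mm above the rod's tip and z points up along the rod. Grasp it here, from above, at any yaw. The whole gauge weighs 0.15 kg.
- rod_tip (a point): centre of the lower end of the gauge's rod; z points up along the rod
- stop_face (a point): centre of the underside of the gauge's brass stop: a collar with a flange 30 mm in diameter and 6 mm thick and a neck 20 mm in diameter, 16 mm tall in all, that sits on the rod below the grip. It stays where it is by friction and slides along the rod only under about 4 N (more than the gauge's weight). At the start the flange rests on top of the stand and the rod hangs down inside
- depth_rod (a joint): length of rod that stands out below the stop's underside, in m: 0.014 to 0.022 at the start; it grows as the rod is pushed down through the stop, to 0.056 at most. With the stop on the housing it reads how deep the tip is in the bore
- stand_top (a point): centre of the top of the blue plastic stand (46 mm square, 40 mm high, with two low feet at its sides, fixed to the bench), at the mouth of its upright hole of 13 mm diameter, 40 mm deep; z up
- bore_mouth (a point): centre of the bore's mouth in the flat top of the steel housing (block 66 x 66 mm, 60 mm high, with a low bolted foot at its -x and +x sides, fixed to the bench); z up. The bore is upright, 12.5 mm in diameter with a 2.5 mm chamfer at its mouth, blind, with a flat rigid bottom somewhere between 27 and 44 mm below this point: its depth differs from start to start and cannot be seen
- oil_bottle: bystander: small oil bottle with a red spout, 32 x 31 x 97 mm, loose; origin at the centre of its underside
- solder_spool: bystander: blue spool of solder, 50 mm in diameter, 36 mm tall, loose; origin at the centre of its underside
- collet: bystander: steel collet, 33 mm in diameter, 41 mm tall, loose; origin at the centre of its underside
There are look-alikes about, which are no part of the job. Of the things like the part that bears stand_top, leave any that is brown or pink; of the rest the smaller one is meant.

How it is judged (in metres and radians):
On the way, in this order (a step that is already met when the one before it is completed fails the run):
1. the gauge is lifted clear of its stand (z of rod_tip in the frame of stand_top above 0.003 m and contact force between the fingers and depth_rod above 1 N), for 0.1 s.
2. the rod, held in the fingers, is kept pressed on the bottom of the bore with more than 2.5 N for 0.8 s, upright, with the stop on the housing's top (within 2 mm) (contact force between depth_rod and bore_bottom above 2.5 N and contact force between the fingers and depth_rod above 1 N and angle between rod_tip's own z axis and vertical below 0.1 rad and z of stop_face in the frame of bore_mouth below 0.002 m), for 0.8 s.
At the end, for the whole second after the job is handed in: The gauge stands released and at rest in the housing's bore: rod tip within 1.5 mm of the bore's bottom and 4 mm of its axis, stop's underside within 2 mm of the housing's top, rod upright within 0.1 rad (z of rod_tip in the frame of bore_bottom below 0.0015 m and horizontal distance between rod_tip and bore_mouth below 0.004 m and z of stop_face in the frame of bore_mouth between -0.002 and 0.002 m and angle between rod_tip's own z axis and vertical below 0.1 rad and linear speed of stop_collar below 0.01 m/s); the robot touches nothing.
It fails at once if the bottom of the bore is struck or pressed with more than 20 N (contact force between anything else and bore_bottom above 20 N).
It fails at once if the oil bottle is moved by more than 20 mm (distance of oil_bottle from where it was at the start of the episode above 0.02 m).
It fails at once if the solder spool is moved by more than 20 mm (distance of solder_spool from where it was at the start of the episode above 0.02 m).
It fails at once if the collet is moved by more than 20 mm (distance of collet from where it was at the start of the episode above 0.02 m).
It also fails if it takes over 58 s, if anything falls off the work surface, if the arm or the gripper's body presses on something with over 40 N, if the wrist force passes 120 N, or if a joint passes its speed limit or range.

### The arm

A 6-joint arm with a two-finger parallel gripper is mounted at the origin on a cart in front of the work surface, level with it; the furniture and walls round the work are solid. World frame = base frame: x ahead of the robot, y to its left, z up, the work surface at z = 0. Lengths are in mm, angles in rad, forces in N, time in s.
With the tool pointing down it reaches from about 275 to 1000 mm from the base axis. Payload 8.4 kg.
Tool frame: the origin (TCP) lies between the finger pads; the fingertips stand r.tips_ahead ahead of it and the grasp point (between the pads) lies 6 mm ahead of it (r.tips_ahead is the distance from the TCP to the fingertips, in mm); z points along the fingers, y is the line along which they close (so a half turn about z gives the same grasp; the last joint's range is limited). The gripper opens to 85 mm and grips with 20 to 120 N. Pads are 22 mm wide; open, the fingers measure 114 mm over their backs; the gripper's body (76 mm by 85 mm) begins 54 mm behind the grasp point. The pads swing forward as they close: fully open they stand 13 mm farther back than shut.
Start: joints at [-1.133, 0.353, 1.633, -0, 1.155, -0.002], TCP at [266.098, -565.526, 218.181] pointing down, gripper open.
Joint ranges: [-2.63, 2.63], [-0.92, 2.1], [0.06, 2.66], [-1.3, 4.44], [0, 2.69], [-3.02, 3.02]. Speed limits (rad/s): [2.22, 2.22, 2.79, 3.14, 3.14, 3.14].

### API

Orientations are given as [roll, pitch, yaw] about the fixed x, y, z axes, in that order (R = Rz(yaw) Ry(pitch) Rx(roll)).
In Python, from rig import r gives the robot as it stands.
- The arm moves only by the tool carry_out, never from a script. Its arguments are lists of equal length, an entry for each row: "delta_pos": the shift along the tool's x, y, z in m, a list of three; "rot": the turn, a rotation vector about the tool's x, y, z in degrees, a list of three. A call has 1 to 8 rows; each row is the pose to reach, as a shift and turn from the pose commanded when the call began, along the tool's axes at that moment; what a row does not reach only later rows make up. A row lasts 1/8 s, in which the tool goes at most 62.5 mm and 10.7 degrees, less where a joint would pass 70% of its speed; a pose out of reach is approached as far as the arm can. A call with a gripper value outside its range is refused whole. "claw" is the finger opening in m, from 0 to 0.0854, set as the call begins (left out, the last holds). The fingers move at their own pace and stop on an object; "grip_force" is the grip in N (left out, the last holds). Time passes only in rows, so rows that repeat a pose let the fingers close. It gives the time, the measured TCP pose, the force, the opening and the grip force at its end, in the units of the state.
- r.sense(): the state, without advancing time (a new reading comes with each control period).
- r.grab_frame(name): name is "scene" or "top"; returns the picture (480x640x3 uint8, blue, green, red); there is no depth.
- r.camera_info(name): a dict with "fx", "fy", "cx", "cy" (pixels), "pose" (4x4, takes a point from camera to world coordinates). Camera axes: x right, y down, z forward; pixel columns grow to the right and rows downward; lengths in mm; the calibration is good to about 2 mm. A picture is of the moment at which its call begins. camera_info takes no time and is no camera call.
- r.sign_off(): hands the job in; it is judged then, once.
Trained networks look in the newest picture that a camera, given by its name, has taken for a name from the list of things; names that differ only in an ending like _2 or _b are one class to them, and where a whole thing is asked for, a point or a joint stands for the part that bears it (a point fixed in the world has none). Each returns a list of dicts, best first, with "p" (0 to 1); they miss things now and then, are a little off and sometimes report something else, mostly with a low value. They report only what shows in the picture. A call takes as long as a camera call. They do not tell look-alikes from the thing itself.
- r.recognise(thing, camera): "box" ([left, top, right, bottom] in pixels, round what is visible of it).
- r.cut_out(thing, camera): "mask" (480x640 bool, what is visible of it) and "box" ([left, top, right, bottom] in pixels, round what is visible of it).
The state is a dict: "clock": time; "qpos": joint angles; "qvel": joint speeds; "joint_efforts": joint torques, N m; "eef_pos": TCP position; "tcp_rot": TCP orientation; "contact_force": force on the tool from outside, world axes, zero at the start; "wrist_torque": the same for the moment, N m; "opening": opening from 0.0 (shut) to 1.0 (fully open); "grasp_force": force on a finger pad.
Only numpy, scipy, OpenCV 4.12 (cv2) and the standard library are available. Lean on these libraries where they do the work, as an engineer would, in place of code of your own. Each camera call takes 0.05 s, during which the arm holds its last target. There are 200 camera calls.

## Working session

There is one attempt and no reset: what is moved stays moved. The work goes in short steps, Python scripts to look and compute and a tool call to move; the robot and the scene stay as the last step left them, time stands still between calls to the robot, and variables do not carry over. Pictures are saved under pics/ and viewed, at most 10 in all, crops included, and the job is handed in when it is done.

Besides the shell and the picture viewer there is one more tool, called after "Emit:" by a JSON object that holds its "api" and its "payload". carry_out: Moves the arm, as the interface text tells. Its arguments: {"type":"object","properties":{"delta_pos":{"type":"array","items":{"type":"array","items":{"type":"number"}}},"rot":{"type":"array","items":{"type":"array","items":{"type":"number"}}},"claw":{"type":"number"},"grip_force":{"type":"number"}},"required":["delta_pos","rot"]}

```bash
mkdir -p pics; ls; python3 - <<'E'
from rig import r
import cv2,numpy as np
for c in ("scene","top"):
    cv2.imwrite(f"pics/{c}0.png",r.grab_frame(c))
    i=r.camera_info(c);print(c,i["fx"],i["fy"],i["cx"],i["cy"],np.round(i["pose"],4).tolist())
    for t in ("gauge_grip","stop_face","stand_top","bore_mouth","oil_bottle","solder_spool","collet"):
        try:print(t,[(np.round(d["box"]).tolist(),round(d["p"],2)) for d in r.recognise(t,c)])
        except Exception as e:print(t,e)
print(r.sense(),r.tips_ahead)
E
```

```text
pics
scene 620.5461149451219 620.5461149451219 334.15888649918116 234.83349164612144 [[-0.8214, -0.3572, 0.4448, -63.4389], [-0.5704, 0.5031, -0.6493, 818.6368], [0.0081, -0.7869, -0.617, 908.9468], [0.0, 0.0, 0.0, 1.0]]
gauge_grip [([310.0, 274.0, 319.0, 310.0], 0.69)]
stop_face [([312.0, 278.0, 323.0, 317.0], 0.94)]
stand_top [([295.0, 244.0, 338.0, 279.0], 0.89), ([298.0, 358.0, 340.0, 402.0], 0.69), ([292.0, 305.0, 339.0, 344.0], 0.66), ([434.0, 201.0, 480.0, 245.0], 0.57)]
bore_mouth [([356.0, 238.0, 409.0, 287.0], 0.6)]
oil_bottle [([269.0, 218.0, 283.0, 254.0], 0.75)]
solder_spool [([242.0, 258.0, 267.0, 284.0], 0.66), ([308.0, 210.0, 318.0, 237.0], 0.37)]
collet []
top 550.5016736376148 550.5016736376148 311.8449475760716 226.462476958952 [[-0.0028, -0.9993, 0.0385, 455.5527], [-1.0, 0.0026, -0.0031, -33.2787], [0.003, -0.0385, -0.9993, 1350.1409], [0.0, 0.0, 0.0, 1.0]]
gauge_grip [([236.0, 240.0, 246.0, 255.0], 0.4)]
stop_face [([235.0, 235.0, 251.0, 252.0], 0.57)]
stand_top [([185.0, 267.0, 218.0, 300.0], 0.7), ([293.0, 186.0, 321.0, 223.0], 0.61), ([412.0, 262.0, 457.0, 30
[... 209 characters left out ...]
]
{'clock': 0.8, 'qpos': array([-1.13338679e+00,  3.52997879e-01,  1.63337882e+00,  7.51333308e-07,
        1.15520931e+00, -2.38749660e-03]), 'qvel': array([-0.00033699, -0.00099271, -0.00019341, -0.00044695, -0.00072648,
       -0.00131501]), 'joint_efforts': array([-4.13947123e-05, -6.05100489e+01, -3.42424500e+01, -7.45229704e-05,
        1.25491999e-03,  2.17432591e-05]), 'eef_pos': array([ 266.10974694, -565.53120593,  218.19137307]), 'tcp_rot': array([ 3.14158600e+00, -6.71501387e-07,  4.39796732e-01]), 'contact_force': array([-0.02737185,  0.24839519, -0.1150009 ]), 'wrist_torque': array([ 0.01585075, -0.00127063,  0.00787016]), 'grasp_force': 0.0, 'opening': 1.0015251895250237} 25.0
```

```bash
python3 - <<'E'
import cv2
a=cv2.imread("pics/scene0.png")[180:430,200:500];b=cv2.imread("pics/top0.png")[120:330,160:480]
cv2.imwrite("pics/s1.png",cv2.resize(a,None,fx=2.4,fy=2.4,interpolation=2));cv2.imwrite("pics/t1.png",cv2.resize(b,None,fx=2.5,fy=2.5,interpolation=2))
E
```

```text
(no output)
```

View pics/s1.png

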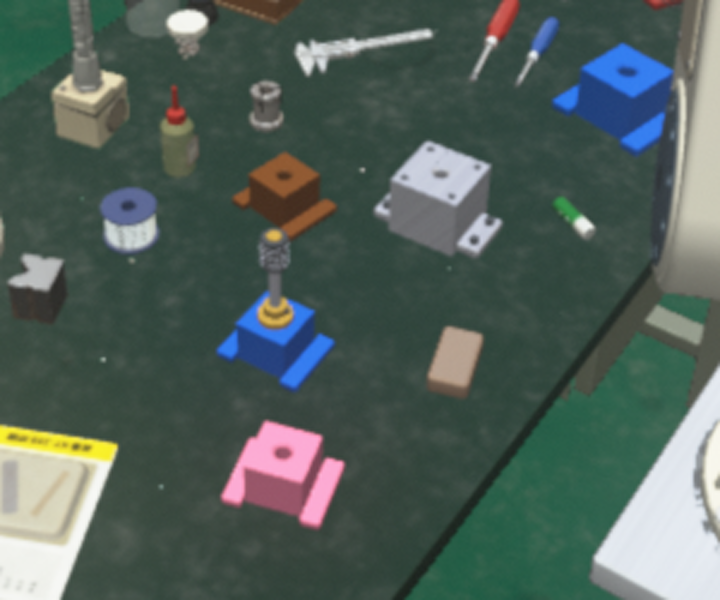

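View pics/t1.png

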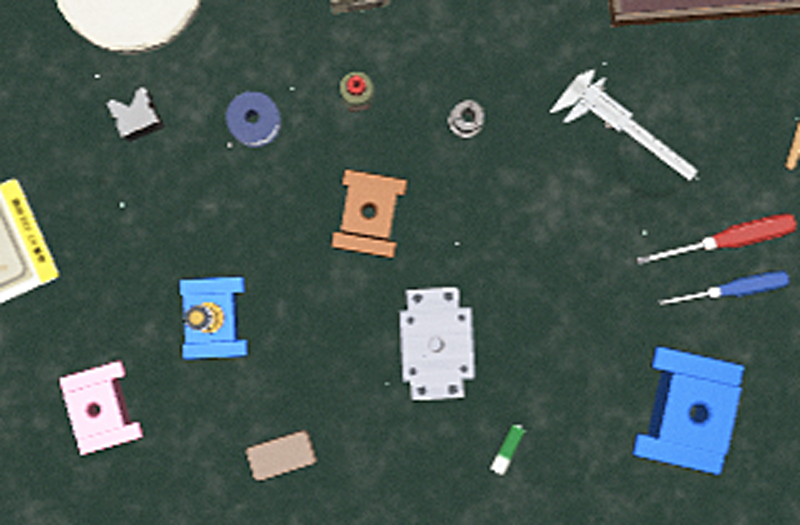

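The scene view shows the gauge in the small blue stand at about (314,295) and the housing bore at about (383,252). In the top view the gauge is near (241,247) and the bore near (334,258). Next I'll zoom in on those four spots to refine the pixels.

```bash
python3 - <<'E'
import cv2,numpy as np
s=cv2.imread("pics/scene0.png");t=cv2.imread("pics/top0.png")
# crops 50x37 at 8x
def c(im,x,y):return cv2.resize(im[y:y+37,x:x+50],None,fx=8,fy=8,interpolation=cv2.INTER_CUBIC)
m=np.vstack([np.hstack([c(s,290,272),c(s,360,235)]),np.hstack([c(t,218,230),c(t,310,240)])])
cv2.imwrite("pics/m2.png",m)
E
```

```text
(no output)
```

View pics/m2.png

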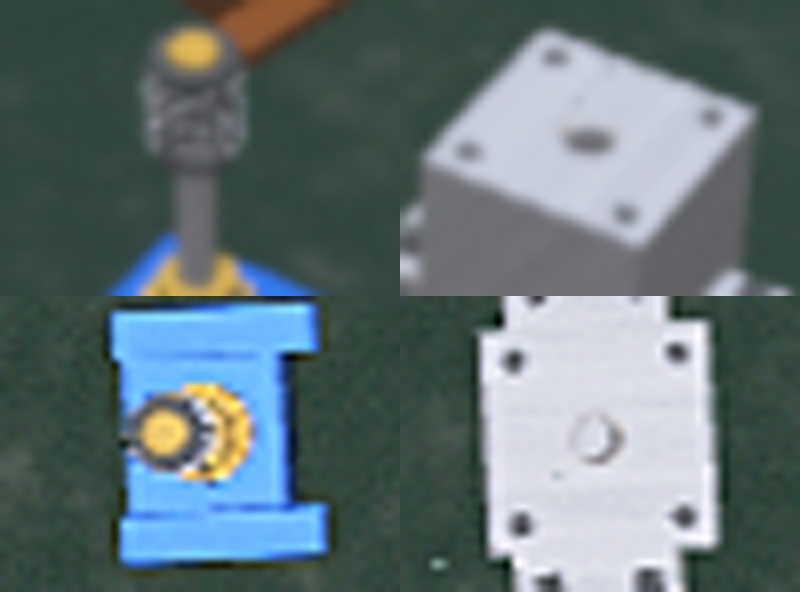

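The montage gives these crop pixels. In the scene view the grip cap is at (192,49) and the bore at about (588,137). In the top view the cap is at (166,433), the flange at (204,432) and the bore at (599,438).

```bash
cat > geo.py <<'E'
import numpy as np
from rig import r
from scipy.optimize import least_squares
def ray(c,u,v):
    i=r.camera_info(c);P=np.array(i["pose"]);d=P[:3,:3]@[(u-i["cx"])/i["fx"],(v-i["cy"])/i["fy"],1];return P[:3,3],d
def atz(c,u,v,z):
    o,d=ray(c,u,v);return o+d*(z-o[2])/d[2]
def tri(a,b):
    A=[];B=[]
    for c,u,v in(a,b):
        o,d=ray(c,u,v);d=d/np.linalg.norm(d);M=np.eye(3)-np.outer(d,d);A.append(M);B.append(M@o)
    return np.linalg.lstsq(np.vstack(A),np.hstack(B),rcond=None)[0]
E
python3 - <<'E'
from geo import *
h=.44
S=lambda x,y,ox,oy:("scene",x/8+ox-h,y/8+oy-h)
T=lambda x,y,ox,oy:("top",x/8+ox-h,y/8+oy-h)
np.set_printoptions(precision=1,suppress=True)
gs=S(192,49,290,272);gt=T(166,137,218,230);bs=S(188,137,360,235);bt=T(199,142.5,310,240);ft=T(204,136.5,218,230)
print("grip tri",tri(gs,gt)," top-only at z 126:",atz(*gt,126),"scene:",atz(*gs,126))
print("flange top",atz(*ft,46)); print("bore tri",tri(bs,bt),atz(*bs,60),atz(*bt,60))
for t in("stand_top","gauge_grip"):
  pass
E
```

```text
grip tri [457.7 125.9 127.5]  top-only at z 126: [458.2 126.4 126. ] scene: [458.1 124.3 126. ]
flange top [458.5 125.6  46. ]
bore tri [432.  -90.4  56.8] [429.6 -87.3  60. ] [432.7 -89.9  60. ]
```

Emit:
{"api": "carry_out", "payload": {"delta_pos": [[0.468, -0.5435, 0.018], [0.468, -0.5435, 0.018], [0.468, -0.5435, 0.018], [0.468, -0.5435, 0.018], [0.468, -0.5435, 0.018], [0.468, -0.5435, 0.018], [0.468, -0.5435, 0.018], [0.468, -0.5435, 0.018]], "rot": [[0, 0, 0], [0, 0, 0], [0, 0, 0], [0, 0, 0], [0, 0, 0], [0, 0, 0], [0, 0, 0], [0, 0, 0]], "claw": 0.06, "grip_force": 40}}

```text
clock: 1.8
eef_pos: [400.4, -82.1, 206.0]
tcp_rot: [3.141, -0.001, 0.439]
contact_force: [1.3, -0.4, -0.1]
opening: 0.705
grasp_force: 0.0
```

```bash
cat >> geo.py <<'E'
from scipy.spatial.transform import Rotation as Rn
def to(target):
    s=r.sense();R=Rn.from_euler("xyz",s["tcp_rot"]);print("clock",s["clock"],"tcp",s["eef_pos"],s["tcp_rot"],"delta",R.inv().apply(np.array(target)-s["eef_pos"]),"F",s["contact_force"],"M",s["wrist_torque"],"op",s["opening"],s["grasp_force"])
np.set_printoptions(precision=2,suppress=True)
E
python3 -c "
from geo import *
to([458.2,125.6,200])"
```

```text
clock 1.8 tcp [400.42 -82.1  206.05] [ 3.14 -0.    0.44] delta [ 140.65 -163.38    6.07] F [ 1.29 -0.43 -0.13] M [-0.02 -0.05  0.02] op 0.7047573542252793 0.0
```

Emit:
{"api": "carry_out", "payload": {"delta_pos": [[0.14, -0.163, 0.006], [0.14, -0.163, 0.006], [0.14, -0.163, 0.006], [0.14, -0.163, 0.006], [0.14, -0.163, 0.006], [0.14, -0.163, 0.006]], "rot": [[0, 0, 0], [0, 0, 0], [0, 0, 0], [0, 0, 0], [0, 0, 0], [0, 0, 0]]}}

```text
clock: 2.55
eef_pos: [456.8, 122.6, 199.6]
tcp_rot: [3.141, 0.001, 0.44]
contact_force: [-0.1, 0.2, -0.0]
opening: 0.704
grasp_force: 0.0
```

```bash
python3 -c "
from geo import *
to([458.2,125.6,118])"
```

```text
clock 2.55 tcp [456.83 122.56 199.56] [3.14 0.   0.44] delta [ 2.58 -2.18 81.56] F [-0.15  0.15 -0.04] M [0.   0.   0.01] op 0.7035077954001258 0.0
```

Emit:
{"api": "carry_out", "payload": {"delta_pos": [[0.0025, -0.002, 0.03], [0.0025, -0.002, 0.055], [0.0025, -0.002, 0.07], [0.0025, -0.002, 0.0815], [0.0025, -0.002, 0.0815]], "rot": [[0, 0, 0], [0, 0, 0], [0, 0, 0], [0, 0, 0], [0, 0, 0]]}}

```text
clock: 3.18
eef_pos: [458.4, 125.6, 117.8]
tcp_rot: [-3.141, 0.001, 0.439]
contact_force: [-1.1, -0.3, 1.0]
opening: 0.701
grasp_force: 0.0
```

```bash
python3 - <<'E'
from geo import *
import cv2
to([458.2,125.6,118])
s=r.grab_frame("scene");t=r.grab_frame("top")
c=lambda im,x,y:cv2.resize(im[y:y+75,x:x+50],None,fx=8,fy=8,interpolation=cv2.INTER_CUBIC)
cv2.imwrite("pics/m3.png",np.hstack([c(s,290,250),c(t,218,210)]))
E
```

```text
clock 3.175 tcp [458.4  125.6  117.81] [-3.14  0.    0.44] delta [-0.18 -0.09 -0.19] F [-1.11 -0.33  1.02] M [-0.03  0.02  0.01] op 0.7007574146889207 0.0
```

View pics/m3.png

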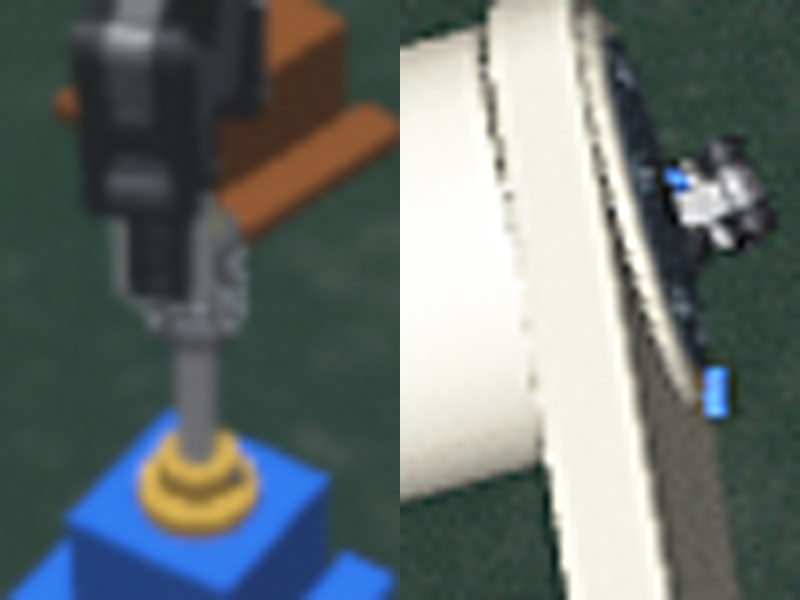

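The fingers straddle the grip in the scene view; it sits at about crop (200,270), between them. I'll close.

Emit:
{"api": "carry_out", "payload": {"delta_pos": [[0, 0, 0], [0, 0, 0], [0, 0, 0], [0, 0, 0], [0, 0, 0], [0, 0, 0], [0, 0, 0], [0, 0, 0]], "rot": [[0, 0, 0], [0, 0, 0], [0, 0, 0], [0, 0, 0], [0, 0, 0], [0, 0, 0], [0, 0, 0], [0, 0, 0]], "claw": 0.01, "grip_force": 60}}

```text
clock: 4.28
eef_pos: [458.6, 126.0, 118.1]
tcp_rot: [-3.142, 0.0, 0.44]
contact_force: [-0.0, 0.9, 0.9]
opening: 0.114
grasp_force: 0.0
```

```bash
python3 - <<'E'
from geo import *
import cv2
to([458.2,125.6,118])
s=r.grab_frame("scene");t=r.grab_frame("top")
c=lambda im,x,y:cv2.resize(im[y:y+75,x:x+50],None,fx=8,fy=8,interpolation=cv2.INTER_CUBIC)
cv2.imwrite("pics/m4.png",np.hstack([c(s,290,250),c(t,218,210)]))
E
```

```text
clock 4.275 tcp [458.63 126.05 118.12] [-3.14  0.    0.44] delta [-0.58  0.22  0.12] F [-0.02  0.9   0.89] M [-0.02  0.01  0.01] op 0.11445503585644799 0.0
```

View pics/m4.png

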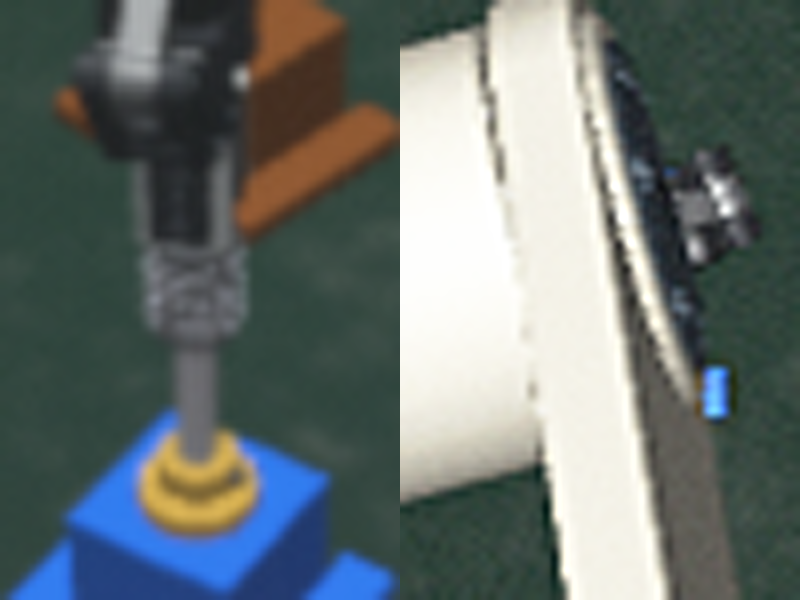

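The fingers closed to 10 mm with no force, and in the scene view their tips end at about (313,281), near the cap. So they appear to sit at or above the top of the grip. I'll raise and compare the fingertip projection with the reported TCP.

Emit:
{"api": "carry_out", "payload": {"delta_pos": [[0, 0, -0.02], [0, 0, -0.04], [0, 0, -0.05], [0, 0, -0.05], [0, 0, -0.05]], "rot": [[0, 0, 0], [0, 0, 0], [0, 0, 0], [0, 0, 0], [0, 0, 0]]}}

```text
clock: 5.0
eef_pos: [458.2, 125.9, 167.5]
tcp_rot: [-3.141, 0.001, 0.44]
contact_force: [-0.9, -0.5, -0.4]
opening: 0.12
grasp_force: 0.0
```

```bash
python3 - <<'E'
from geo import *
import cv2
to([458.2,125.6,118])
s=r.grab_frame("scene");t=r.grab_frame("top")
p=r.sense()["eef_pos"]
def proj(c,X):
    i=r.camera_info(c);q=np.linalg.inv(np.array(i["pose"]))@np.append(X,1);return i["fx"]*q[0]/q[2]+i["cx"],i["fy"]*q[1]/q[2]+i["cy"]
for dz in(0,-6,-25):print(dz,[proj(c,p+[0,0,dz]) for c in("scene","top")])
for X in([458.2,125.6,127],[458.2,125.6,46]):print(X,[proj(c,np.array(X)) for c in("scene","top")])
c=lambda im,x,y:cv2.resize(im[y:y+100,x:x+66],None,fx=6,fy=6,interpolation=cv2.INTER_CUBIC)
cv2.imwrite("pics/m5.png",np.hstack([c(s,280,220),c(t,210,200)]))
E
```

```text
clock 5.0 tcp [458.19 125.93 167.51] [-3.14  0.    0.44] delta [-0.08  0.31 49.51] F [-0.88 -0.53 -0.39] M [0.01 0.03 0.04] op 0.12023364832037801 0.0
0 [(np.float64(312.74769919474323), np.float64(261.37180355809045)), (np.float64(236.03816316491526), np.float64(246.66873640511878))]
-6 [(np.float64(312.79060605221684), np.float64(263.8494136673843)), (np.float64(236.41267140029618), np.float64(246.67377150466166))]
-25 [(np.float64(312.9246627689765), np.float64(271.5903738825782)), (np.float64(237.57405728566772), np.float64(246.68938583029754))]
[458.2, 125.6, 127] [(np.float64(313.09738497121987), np.float64(277.650380798959)), (np.float64(238.6262104005442), np.float64(246.6700293051914))]
[458.2, 125.6, 46] [(np.float64(313.62816536550264), np.float64(308.46077735910086)), (np.float64(243.0737241306752), np.float64(246.73190561994124))]
```

View pics/m5.png

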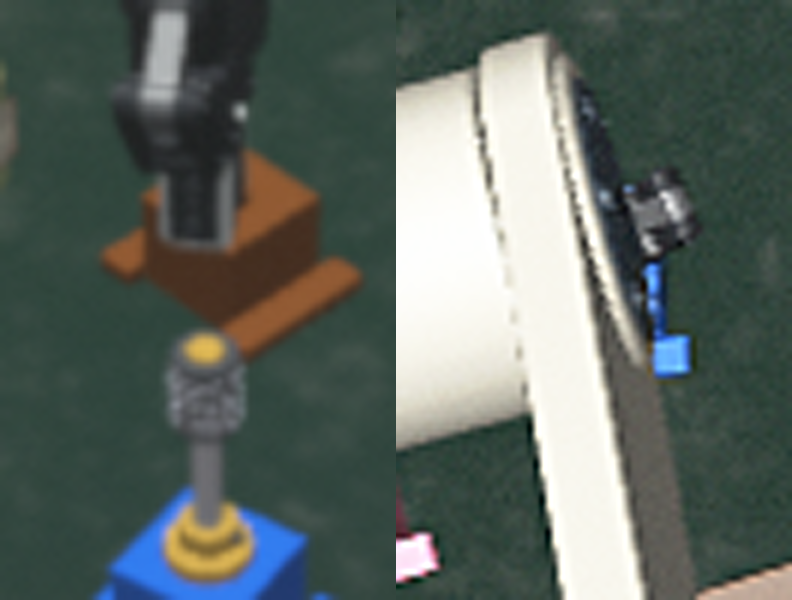

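The closed fingertips show at (313,260) at TCP z = 167, about 25–30 mm higher than the stated geometry puts them. A TCP height of about 90 is safe either way, so I'll open and descend in two steps, watching the force.

Emit:
{"api": "carry_out", "payload": {"delta_pos": [[0, 0, 0], [0, 0, 0], [0, 0, 0], [0, 0, 0.02], [0, 0, 0.035], [0, 0, 0.05], [0, 0, 0.05]], "rot": [[0, 0, 0], [0, 0, 0], [0, 0, 0], [0, 0, 0], [0, 0, 0], [0, 0, 0], [0, 0, 0]], "claw": 0.055}}

```text
clock: 5.98
eef_pos: [457.8, 125.8, 116.9]
tcp_rot: [-3.141, 0.002, 0.44]
contact_force: [-0.5, 0.4, -0.8]
opening: 0.641
grasp_force: 0.0
```

Emit:
{"api": "carry_out", "payload": {"delta_pos": [[0, 0, 0.005], [0, 0, 0.01], [0, 0, 0.015], [0, 0, 0.02], [0, 0, 0.025], [0, 0, 0.027], [0, 0, 0.027]], "rot": [[0, 0, 0], [0, 0, 0], [0, 0, 0], [0, 0, 0], [0, 0, 0], [0, 0, 0], [0, 0, 0]]}}

```text
clock: 6.85
eef_pos: [458.6, 126.0, 91.0]
tcp_rot: [-3.142, 0.0, 0.44]
contact_force: [-0.8, -1.7, -0.5]
opening: 0.642
grasp_force: 0.0
```

```bash
python3 - <<'E'
from geo import *
import cv2
to([458.2,125.6,90])
s=r.grab_frame("scene")
c=lambda im,x,y:cv2.resize(im[y:y+75,x:x+50],None,fx=8,fy=8,interpolation=cv2.INTER_CUBIC)
cv2.imwrite("pics/m6.png",c(s,290,250))
E
```

```text
clock 6.85 tcp [458.59 126.01  91.  ] [-3.14  0.    0.44] delta [-0.52  0.21  1.  ] F [-0.78 -1.66 -0.51] M [ 0.   -0.05 -0.05] op 0.6416500642673408 0.0
```

View pics/m6.png

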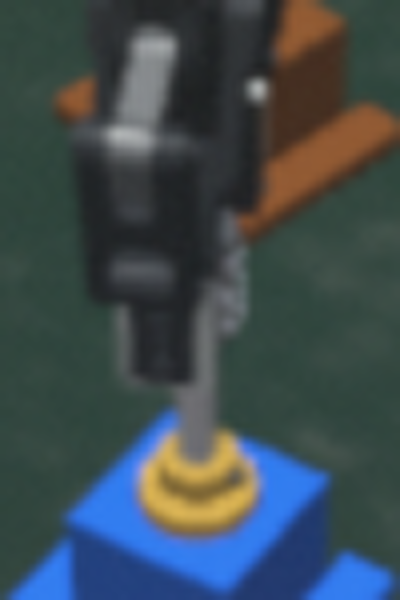

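The near finger's tip is now at crop y≈380, past the lower edge of the grip at y≈340, and the grip lies between the fingers. I'll close.

Emit:
{"api": "carry_out", "payload": {"delta_pos": [[0, 0, 0], [0, 0, 0], [0, 0, 0], [0, 0, 0], [0, 0, 0], [0, 0, 0], [0, 0, 0]], "rot": [[0, 0, 0], [0, 0, 0], [0, 0, 0], [0, 0, 0], [0, 0, 0], [0, 0, 0], [0, 0, 0]], "claw": 0.01, "grip_force": 60}}

```text
clock: 7.78
eef_pos: [458.7, 126.1, 91.2]
tcp_rot: [-3.142, -0.0, 0.44]
contact_force: [-0.6, 1.1, 4.0]
opening: 0.234
grasp_force: 58.6
```

```bash
python3 - <<'E'
from geo import *
import cv2
to([458.2,125.6,90])
s=r.grab_frame("scene")
c=lambda im,x,y:cv2.resize(im[y:y+75,x:x+50],None,fx=8,fy=8,interpolation=cv2.INTER_CUBIC)
cv2.imwrite("pics/m7.png",c(s,290,250))
E
```

```text
clock 7.775 tcp [458.69 126.11  91.2 ] [-3.14 -0.    0.44] delta [-0.66  0.26  1.2 ] F [-0.62  1.12  4.01] M [ 0.31  0.15 -0.05] op 0.23446190195429656 58.59513223171234
```

Emit:
{"api": "carry_out", "payload": {"delta_pos": [[0, 0, -0.005], [0, 0, -0.015], [0, 0, -0.03], [0, 0, -0.045], [0, 0, -0.06], [0, 0, -0.07], [0, 0, -0.07]], "rot": [[0, 0, 0], [0, 0, 0], [0, 0, 0], [0, 0, 0], [0, 0, 0], [0, 0, 0], [0, 0, 0]]}}

```text
clock: 8.7
eef_pos: [459.2, 126.2, 162.1]
tcp_rot: [3.141, -0.002, 0.44]
contact_force: [-0.2, -0.4, -2.4]
opening: 0.238
grasp_force: 58.7
```

```bash
python3 - <<'E'
from geo import *
import cv2
to([458.2,125.6,160])
s=r.grab_frame("scene");t=r.grab_frame("top")
c=lambda im,x,y:cv2.resize(im[y:y+100,x:x+66],None,fx=6,fy=6,interpolation=cv2.INTER_CUBIC)
cv2.imwrite("pics/m7.png",np.hstack([c(s,280,220),c(t,210,200)]))
E
```

```text
clock 8.7 tcp [459.18 126.17 162.06] [ 3.14 -0.    0.44] delta [-1.14  0.1   2.06] F [-0.18 -0.45 -2.39] M [ 0.08 -0.01  0.02] op 0.23799862623687423 58.706000447273254
```

View pics/m7.png

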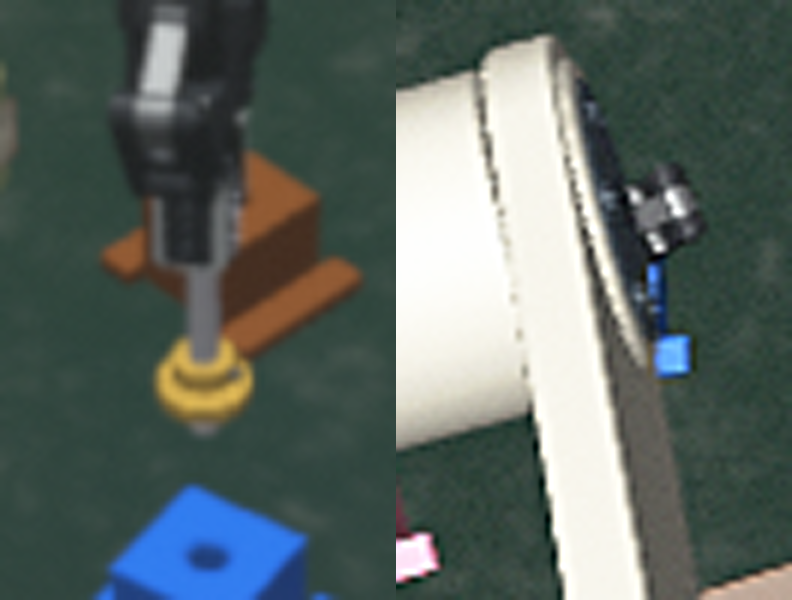

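The gauge is held upright and clear of the stand, with the flange at about crop (204,385). Now I'll carry it over the bore.

Emit:
{"api": "carry_out", "payload": {"delta_pos": [[-0.01, 0.016, 0], [-0.034, 0.054, 0], [-0.058, 0.092, 0], [-0.082, 0.13, 0], [-0.104, 0.164, 0], [-0.116, 0.183, 0], [-0.116, 0.183, 0], [-0.116, 0.183, 0]], "rot": [[0, 0, 0], [0, 0, 0], [0, 0, 0], [0, 0, 0], [0, 0, 0], [0, 0, 0], [0, 0, 0], [0, 0, 0]]}}

```text
clock: 9.8
eef_pos: [431.1, -88.8, 160.8]
tcp_rot: [-3.141, 0.0, 0.439]
contact_force: [0.1, 0.1, -1.5]
opening: 0.234
grasp_force: 59.0
```

```bash
python3 - <<'E'
from geo import *
to([432.2,-89.3,135])
E
```

```text
clock 9.8 tcp [431.13 -88.85 160.83] [-3.14  0.    0.44] delta [ 0.79  0.88 25.83] F [ 0.09  0.13 -1.45] M [-0.06  0.02  0.05] op 0.23364738989952322 58.97781550884247
```

Emit:
{"api": "carry_out", "payload": {"delta_pos": [[0.001, 0.001, 0.007], [0.001, 0.001, 0.014], [0.001, 0.001, 0.02], [0.001, 0.001, 0.025], [0.001, 0.001, 0.025], [0.001, 0.001, 0.025]], "rot": [[0, 0, 0], [0, 0, 0], [0, 0, 0], [0, 0, 0], [0, 0, 0], [0, 0, 0]]}}

```text
clock: 10.55
eef_pos: [433.0, -89.4, 136.2]
tcp_rot: [3.141, -0.0, 0.44]
contact_force: [0.8, -0.2, -1.2]
opening: 0.236
grasp_force: 59.0
```

```bash
python3 - <<'E'
from geo import *
import cv2
to([432.2,-89.3,135])
s=r.grab_frame("scene");t=r.grab_frame("top")
c=lambda im,x,y:cv2.resize(im[y:y+74,x:x+49],None,fx=8,fy=8,interpolation=cv2.INTER_CUBIC)
cv2.imwrite("pics/m8.png",np.hstack([c(s,360,210),c(t,315,220)]))
E
```

```text
clock 10.55 tcp [433.02 -89.44 136.23] [ 3.14 -0.    0.44] delta [-0.68 -0.48  1.23] F [ 0.83 -0.2  -1.15] M [ 0.05 -0.01  0.01] op 0.23573043994187942 58.97782623767853
```

View pics/m8.png

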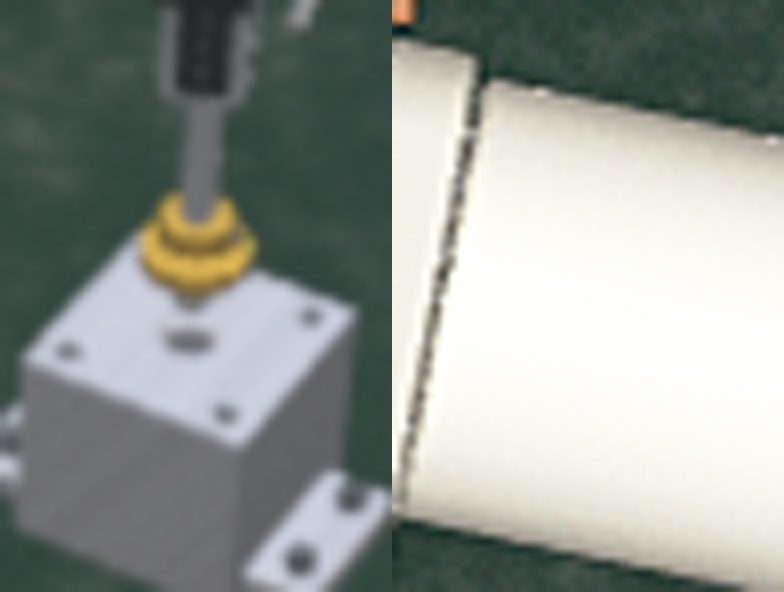

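The rod tip, at crop (190,303), hangs about 11 mm over the bore mouth at crop (188,337), and the columns line up. I'll lower it slowly.

Emit:
{"api": "carry_out", "payload": {"delta_pos": [[0, 0, 0.0015], [0, 0, 0.003], [0, 0, 0.0045], [0, 0, 0.006], [0, 0, 0.0075], [0, 0, 0.009], [0, 0, 0.0105], [0, 0, 0.012]], "rot": [[0, 0, 0], [0, 0, 0], [0, 0, 0], [0, 0, 0], [0, 0, 0], [0, 0, 0], [0, 0, 0], [0, 0, 0]]}}

```text
clock: 11.65
eef_pos: [432.9, -89.4, 124.0]
tcp_rot: [3.142, -0.0, 0.44]
contact_force: [0.4, 0.8, -2.2]
opening: 0.238
grasp_force: 59.0
```

Emit:
{"api": "carry_out", "payload": {"delta_pos": [[0, 0, 0.001], [0, 0, 0.002], [0, 0, 0.003], [0, 0, 0.004], [0, 0, 0.005], [0, 0, 0.006]], "rot": [[0, 0, 0], [0, 0, 0], [0, 0, 0], [0, 0, 0], [0, 0, 0], [0, 0, 0]]}}

```text
clock: 12.4
eef_pos: [432.9, -89.4, 118.1]
tcp_rot: [3.142, -0.0, 0.44]
contact_force: [0.2, 0.9, -1.4]
opening: 0.232
grasp_force: 59.0
```

```bash
python3 - <<'E'
from geo import *
import cv2
to([432.2,-89.3,135])
s=r.grab_frame("scene")
cv2.imwrite("pics/m9.png",cv2.resize(s[210:284,360:409],None,fx=8,fy=8,interpolation=cv2.INTER_CUBIC))
E
```

```text
clock 12.4 tcp [432.95 -89.43 118.1 ] [ 3.14 -0.    0.44] delta [ -0.62  -0.43 -16.9 ] F [ 0.24  0.89 -1.42] M [ 0.02 -0.01 -0.07] op 0.23150671796680486 58.978455662727356
```

View pics/m9.png

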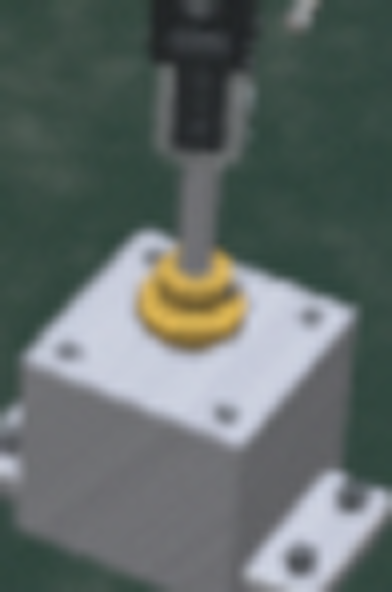

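The rod has entered the bore with no contact force, and the flange is about 8 mm above the housing. Continuing down.

Emit:
{"api": "carry_out", "payload": {"delta_pos": [[0, 0, 0.001], [0, 0, 0.002], [0, 0, 0.003], [0, 0, 0.004], [0, 0, 0.005], [0, 0, 0.006], [0, 0, 0.007], [0, 0, 0.008]], "rot": [[0, 0, 0], [0, 0, 0], [0, 0, 0], [0, 0, 0], [0, 0, 0], [0, 0, 0], [0, 0, 0], [0, 0, 0]]}}

```text
clock: 13.45
eef_pos: [433.1, -89.4, 110.3]
tcp_rot: [3.142, -0.0, 0.44]
contact_force: [-0.9, 0.6, 3.5]
opening: 0.238
grasp_force: 59.3
```

Emit:
{"api": "carry_out", "payload": {"delta_pos": [[0, 0, 0.0005], [0, 0, 0.001], [0, 0, 0.0015], [0, 0, 0.002], [0, 0, 0.0025], [0, 0, 0.003], [0, 0, 0.0035], [0, 0, 0.004]], "rot": [[0, 0, 0], [0, 0, 0], [0, 0, 0], [0, 0, 0], [0, 0, 0], [0, 0, 0], [0, 0, 0], [0, 0, 0]]}}

```text
clock: 14.45
eef_pos: [433.0, -89.4, 106.1]
tcp_rot: [3.142, -0.0, 0.44]
contact_force: [-1.3, 1.0, 3.9]
opening: 0.235
grasp_force: 59.3
```

Sliding resistance is about 5 N. I'll go quickly down to about 24 mm, then feel in small steps.

Emit:
{"api": "carry_out", "payload": {"delta_pos": [[0, 0, 0.0005], [0, 0, 0.001], [0, 0, 0.0015], [0, 0, 0.002], [0, 0, 0.0025], [0, 0, 0.003], [0, 0, 0.0035], [0, 0, 0.0035]], "rot": [[0, 0, 0], [0, 0, 0], [0, 0, 0], [0, 0, 0], [0, 0, 0], [0, 0, 0], [0, 0, 0], [0, 0, 0]]}}

```text
clock: 15.45
eef_pos: [432.9, -89.4, 102.6]
tcp_rot: [-3.142, 0.0, 0.44]
contact_force: [-0.9, 0.5, 0.3]
opening: 0.24
grasp_force: 59.3
```

Emit:
{"api": "carry_out", "payload": {"delta_pos": [[0, 0, 0.0003], [0, 0, 0.0006], [0, 0, 0.0006]], "rot": [[0, 0, 0], [0, 0, 0], [0, 0, 0]]}}

```text
clock: 15.82
eef_pos: [432.9, -89.4, 102.0]
tcp_rot: [-3.142, 0.0, 0.44]
contact_force: [-0.9, 0.9, 2.6]
opening: 0.238
grasp_force: 59.3
```

Emit:
{"api": "carry_out", "payload": {"delta_pos": [[0, 0, 0.0003], [0, 0, 0.0006]], "rot": [[0, 0, 0], [0, 0, 0]]}}

```text
clock: 16.08
eef_pos: [432.9, -89.4, 101.4]
tcp_rot: [-3.142, -0.0, 0.44]
contact_force: [0.3, 1.4, 3.3]
opening: 0.237
grasp_force: 59.3
```

Emit:
{"api": "carry_out", "payload": {"delta_pos": [[0, 0, 0.0003], [0, 0, 0.0006]], "rot": [[0, 0, 0], [0, 0, 0]]}}

```text
clock: 16.32
eef_pos: [432.9, -89.4, 100.8]
tcp_rot: [3.142, -0.0, 0.44]
contact_force: [0.3, 1.7, 2.7]
opening: 0.235
grasp_force: 59.3
```

Emit:
{"api": "carry_out", "payload": {"delta_pos": [[0, 0, 0.0003], [0, 0, 0.0006]], "rot": [[0, 0, 0], [0, 0, 0]]}}

```text
clock: 16.58
eef_pos: [432.9, -89.4, 100.2]
tcp_rot: [-3.142, -0.0, 0.44]
contact_force: [-1.1, 0.8, 2.7]
opening: 0.234
grasp_force: 59.3
```

Emit:
{"api": "carry_out", "payload": {"delta_pos": [[0, 0, 0.0003], [0, 0, 0.0006]], "rot": [[0, 0, 0], [0, 0, 0]]}}

```text
clock: 16.82
eef_pos: [432.9, -89.4, 99.6]
tcp_rot: [-3.142, 0.0, 0.44]
contact_force: [-0.5, 1.7, 3.7]
opening: 0.231
grasp_force: 59.3
```

Emit:
{"api": "carry_out", "payload": {"delta_pos": [[0, 0, 0.0003], [0, 0, 0.0006]], "rot": [[0, 0, 0], [0, 0, 0]]}}

```text
clock: 17.08
eef_pos: [432.9, -89.4, 99.0]
tcp_rot: [-3.142, 0.0, 0.44]
contact_force: [-0.4, 0.9, 3.2]
opening: 0.235
grasp_force: 59.3
```

Emit:
{"api": "carry_out", "payload": {"delta_pos": [[0, 0, 0.0003], [0, 0, 0.0006]], "rot": [[0, 0, 0], [0, 0, 0]]}}

```text
clock: 17.32
eef_pos: [432.9, -89.4, 98.4]
tcp_rot: [-3.142, 0.0, 0.44]
contact_force: [-0.8, 1.6, 4.1]
opening: 0.236
grasp_force: 59.3
```

Emit:
{"api": "carry_out", "payload": {"delta_pos": [[0, 0, 0.0003], [0, 0, 0.0006]], "rot": [[0, 0, 0], [0, 0, 0]]}}

```text
clock: 17.58
eef_pos: [432.9, -89.4, 97.8]
tcp_rot: [-3.142, 0.0, 0.44]
contact_force: [0.3, 2.0, 1.9]
opening: 0.237
grasp_force: 59.3
```

Emit:
{"api": "carry_out", "payload": {"delta_pos": [[0, 0, 0.0003], [0, 0, 0.0006]], "rot": [[0, 0, 0], [0, 0, 0]]}}

```text
clock: 17.82
eef_pos: [432.9, -89.4, 97.2]
tcp_rot: [-3.142, 0.0, 0.44]
contact_force: [-0.5, 1.0, 3.5]
opening: 0.236
grasp_force: 59.3
```

Emit:
{"api": "carry_out", "payload": {"delta_pos": [[0, 0, 0.0003], [0, 0, 0.0006]], "rot": [[0, 0, 0], [0, 0, 0]]}}

```text
clock: 18.08
eef_pos: [432.9, -89.4, 96.6]
tcp_rot: [-3.142, 0.0, 0.44]
contact_force: [-1.7, 0.6, 2.0]
opening: 0.234
grasp_force: 59.3
```

Emit:
{"api": "carry_out", "payload": {"delta_pos": [[0, 0, 0.0003], [0, 0, 0.0006]], "rot": [[0, 0, 0], [0, 0, 0]]}}

```text
clock: 18.32
eef_pos: [432.9, -89.4, 96.0]
tcp_rot: [-3.142, 0.0, 0.44]
contact_force: [-0.9, 1.1, 3.1]
opening: 0.239
grasp_force: 59.3
```

Emit:
{"api": "carry_out", "payload": {"delta_pos": [[0, 0, 0.0003], [0, 0, 0.0006]], "rot": [[0, 0, 0], [0, 0, 0]]}}

```text
clock: 18.58
eef_pos: [432.9, -89.4, 95.4]
tcp_rot: [-3.142, 0.0, 0.44]
contact_force: [0.3, 1.4, 3.0]
opening: 0.237
grasp_force: 59.3
```

Emit:
{"api": "carry_out", "payload": {"delta_pos": [[0, 0, 0.0003], [0, 0, 0.0006]], "rot": [[0, 0, 0], [0, 0, 0]]}}

```text
clock: 18.82
eef_pos: [432.9, -89.4, 94.8]
tcp_rot: [-3.142, 0.0, 0.44]
contact_force: [-0.7, 1.6, 2.9]
opening: 0.236
grasp_force: 59.3
```

Emit:
{"api": "carry_out", "payload": {"delta_pos": [[0, 0, 0.0003], [0, 0, 0.0006]], "rot": [[0, 0, 0], [0, 0, 0]]}}

```text
clock: 19.08
eef_pos: [432.9, -89.4, 94.2]
tcp_rot: [-3.142, 0.0, 0.44]
contact_force: [-0.8, 2.0, 3.0]
opening: 0.234
grasp_force: 59.3
```

Emit:
{"api": "carry_out", "payload": {"delta_pos": [[0, 0, 0.0003], [0, 0, 0.0006]], "rot": [[0, 0, 0], [0, 0, 0]]}}

```text
clock: 19.32
eef_pos: [432.9, -89.4, 93.6]
tcp_rot: [-3.142, -0.0, 0.44]
contact_force: [-0.3, 2.0, 3.1]
opening: 0.233
grasp_force: 59.3
```

Emit:
{"api": "carry_out", "payload": {"delta_pos": [[0, 0, 0.0003], [0, 0, 0.0006]], "rot": [[0, 0, 0], [0, 0, 0]]}}

```text
clock: 19.58
eef_pos: [432.9, -89.4, 93.0]
tcp_rot: [-3.142, 0.0, 0.44]
contact_force: [-0.7, 1.2, 3.0]
opening: 0.237
grasp_force: 59.3
```

Emit:
{"api": "carry_out", "payload": {"delta_pos": [[0, 0, 0.0003], [0, 0, 0.0006]], "rot": [[0, 0, 0], [0, 0, 0]]}}

```text
clock: 19.82
eef_pos: [432.9, -89.4, 92.4]
tcp_rot: [-3.142, 0.0, 0.44]
contact_force: [-0.4, 1.9, 2.8]
opening: 0.235
grasp_force: 59.3
```

Emit:
{"api": "carry_out", "payload": {"delta_pos": [[0, 0, 0.0003], [0, 0, 0.0006]], "rot": [[0, 0, 0], [0, 0, 0]]}}

```text
clock: 20.08
eef_pos: [432.9, -89.4, 91.8]
tcp_rot: [-3.142, 0.0, 0.44]
contact_force: [-0.8, 1.6, 1.9]
opening: 0.236
grasp_force: 59.3
```

Emit:
{"api": "carry_out", "payload": {"delta_pos": [[0, 0, 0.0003], [0, 0, 0.0006]], "rot": [[0, 0, 0], [0, 0, 0]]}}

```text
clock: 20.32
eef_pos: [432.9, -89.4, 91.2]
tcp_rot: [-3.142, -0.0, 0.44]
contact_force: [-0.0, 1.7, 2.8]
opening: 0.235
grasp_force: 59.3
```

Emit:
{"api": "carry_out", "payload": {"delta_pos": [[0, 0, 0.0003], [0, 0, 0.0007]], "rot": [[0, 0, 0], [0, 0, 0]]}}

```text
clock: 20.58
eef_pos: [432.9, -89.4, 90.5]
tcp_rot: [-3.142, -0.0, 0.44]
contact_force: [-0.5, 2.2, 3.2]
opening: 0.231
grasp_force: 59.3
```

Emit:
{"api": "carry_out", "payload": {"delta_pos": [[0, 0, 0.0003], [0, 0, 0.0007]], "rot": [[0, 0, 0], [0, 0, 0]]}}

```text
clock: 20.82
eef_pos: [432.9, -89.4, 89.8]
tcp_rot: [-3.142, 0.0, 0.44]
contact_force: [-0.8, 2.0, 3.6]
opening: 0.236
grasp_force: 59.3
```

Emit:
{"api": "carry_out", "payload": {"delta_pos": [[0, 0, 0.0003], [0, 0, 0.0007]], "rot": [[0, 0, 0], [0, 0, 0]]}}

```text
clock: 21.08
eef_pos: [432.9, -89.4, 89.1]
tcp_rot: [-3.142, 0.0, 0.44]
contact_force: [-1.1, 1.8, 3.1]
opening: 0.234
grasp_force: 59.3
```

Emit:
{"api": "carry_out", "payload": {"delta_pos": [[0, 0, 0.0003], [0, 0, 0.0007]], "rot": [[0, 0, 0], [0, 0, 0]]}}

```text
clock: 21.32
eef_pos: [432.9, -89.4, 88.4]
tcp_rot: [-3.142, 0.0, 0.44]
contact_force: [-0.1, 2.4, 2.1]
opening: 0.236
grasp_force: 59.3
```

Emit:
{"api": "carry_out", "payload": {"delta_pos": [[0, 0, 0.0003], [0, 0, 0.0007]], "rot": [[0, 0, 0], [0, 0, 0]]}}

```text
clock: 21.58
eef_pos: [432.9, -89.4, 87.7]
tcp_rot: [-3.142, 0.0, 0.44]
contact_force: [-0.7, 3.0, 2.5]
opening: 0.237
grasp_force: 59.3
```

Emit:
{"api": "carry_out", "payload": {"delta_pos": [[0, 0, 0.0003], [0, 0, 0.0007]], "rot": [[0, 0, 0], [0, 0, 0]]}}

```text
clock: 21.82
eef_pos: [432.9, -89.4, 87.0]
tcp_rot: [-3.142, 0.0, 0.44]
contact_force: [-0.3, 2.1, 3.6]
opening: 0.237
grasp_force: 59.3
```

Emit:
{"api": "carry_out", "payload": {"delta_pos": [[0, 0, 0.0003], [0, 0, 0.0007]], "rot": [[0, 0, 0], [0, 0, 0]]}}

```text
clock: 22.08
eef_pos: [432.9, -89.4, 86.3]
tcp_rot: [3.142, -0.0, 0.44]
contact_force: [-0.7, 2.3, 2.5]
opening: 0.237
grasp_force: 59.3
```

Emit:
{"api": "carry_out", "payload": {"delta_pos": [[0, 0, 0.0003], [0, 0, 0.0007]], "rot": [[0, 0, 0], [0, 0, 0]]}}

```text
clock: 22.32
eef_pos: [432.9, -89.4, 85.6]
tcp_rot: [-3.142, 0.0, 0.44]
contact_force: [-0.7, 3.4, 4.0]
opening: 0.232
grasp_force: 59.3
```

Emit:
{"api": "carry_out", "payload": {"delta_pos": [[0, 0, 0.0003], [0, 0, 0.0006]], "rot": [[0, 0, 0], [0, 0, 0]]}}

```text
clock: 22.58
eef_pos: [432.9, -89.4, 85.0]
tcp_rot: [-3.142, -0.0, 0.44]
contact_force: [-0.6, 2.4, 2.3]
opening: 0.234
grasp_force: 59.3
```

Emit:
{"api": "carry_out", "payload": {"delta_pos": [[0, 0, 0.0003], [0, 0, 0.0006]], "rot": [[0, 0, 0], [0, 0, 0]]}}

```text
clock: 22.82
eef_pos: [432.9, -89.4, 84.4]
tcp_rot: [-3.142, 0.0, 0.44]
contact_force: [-1.1, 2.6, 3.4]
opening: 0.236
grasp_force: 59.3
```

Emit:
{"api": "carry_out", "payload": {"delta_pos": [[0, 0, 0.0003], [0, 0, 0.0006]], "rot": [[0, 0, 0], [0, 0, 0]]}}

```text
clock: 23.08
eef_pos: [433.0, -89.4, 83.9]
tcp_rot: [3.142, -0.0, 0.44]
contact_force: [-1.9, 2.6, 7.4]
opening: 0.234
grasp_force: 59.9
```

Bottom contact: the force jumped to 7.4 N from about 3 N. I'll hold and check it.

Emit:
{"api": "carry_out", "payload": {"delta_pos": [[0, 0, 0], [0, 0, 0]], "rot": [[0, 0, 0], [0, 0, 0]]}}

```text
clock: 23.32
eef_pos: [433.0, -89.4, 84.0]
tcp_rot: [3.141, -0.0, 0.44]
contact_force: [-0.7, 1.5, 4.8]
opening: 0.237
grasp_force: 59.7
```

Emit:
{"api": "carry_out", "payload": {"delta_pos": [[0, 0, 0.0001], [0, 0, 0.0002], [0, 0, 0.0002]], "rot": [[0, 0, 0], [0, 0, 0], [0, 0, 0]]}}

```text
clock: 23.7
eef_pos: [433.1, -89.5, 83.9]
tcp_rot: [3.141, -0.0, 0.44]
contact_force: [-2.8, 2.4, 7.6]
opening: 0.235
grasp_force: 60.0
```

Emit:
{"api": "carry_out", "payload": {"delta_pos": [[0, 0, 0.0001], [0, 0, 0.0002], [0, 0, 0.0002]], "rot": [[0, 0, 0], [0, 0, 0], [0, 0, 0]]}}

```text
clock: 24.08
eef_pos: [433.2, -89.5, 83.8]
tcp_rot: [3.141, -0.0, 0.44]
contact_force: [-2.5, 1.6, 9.7]
opening: 0.235
grasp_force: 60.2
```

Emit:
{"api": "carry_out", "payload": {"delta_pos": [[0, 0, 0], [0, 0, 0], [0, 0, 0], [0, 0, 0], [0, 0, 0], [0, 0, 0], [0, 0, 0], [0, 0, 0]], "rot": [[0, 0, 0], [0, 0, 0], [0, 0, 0], [0, 0, 0], [0, 0, 0], [0, 0, 0], [0, 0, 0], [0, 0, 0]]}}

```text
clock: 25.08
eef_pos: [433.2, -89.5, 83.8]
tcp_rot: [3.141, -0.0, 0.44]
contact_force: [-2.7, 2.1, 9.7]
opening: 0.237
grasp_force: 60.2
```

The press was steady for over a second, about 7 N above the sliding level. Now I'll release and withdraw.

Emit:
{"api": "carry_out", "payload": {"delta_pos": [[0, 0, 0], [0, 0, 0], [0, 0, 0], [0, 0, 0], [0, 0, 0], [0, 0, 0]], "rot": [[0, 0, 0], [0, 0, 0], [0, 0, 0], [0, 0, 0], [0, 0, 0], [0, 0, 0]], "claw": 0.055}}

```text
clock: 25.82
eef_pos: [432.9, -89.4, 83.4]
tcp_rot: [3.142, 0.0, 0.44]
contact_force: [-0.2, 0.0, -0.3]
opening: 0.643
grasp_force: 0.0
```

Emit:
{"api": "carry_out", "payload": {"delta_pos": [[0, 0, -0.005], [0, 0, -0.015], [0, 0, -0.03], [0, 0, -0.05], [0, 0, -0.08], [0, 0, -0.11], [0, 0, -0.13], [0, 0, -0.13]], "rot": [[0, 0, 0], [0, 0, 0], [0, 0, 0], [0, 0, 0], [0, 0, 0], [0, 0, 0], [0, 0, 0], [0, 0, 0]]}}

```text
clock: 26.82
eef_pos: [434.1, -89.6, 215.6]
tcp_rot: [3.139, -0.003, 0.44]
contact_force: [-0.5, 0.4, -1.1]
opening: 0.645
grasp_force: 0.0
```

```bash
python3 - <<'E'
from geo import *
import cv2
to([432.2,-89.3,200])
s=r.grab_frame("scene");cv2.imwrite("pics/end.png",s)
for t in("gauge_grip","stop_face"):
    for d in r.cut_out(t,"scene")[:2]:
        ys,xs=np.nonzero(d["mask"]);print(t,d["box"],d["p"],xs.mean(),ys.mean())
def proj(c,X):
    i=r.camera_info(c);q=np.linalg.inv(np.array(i["pose"]))@np.append(X,1);return np.array([i["fx"]*q[0]/q[2]+i["cx"],i["fy"]*q[1]/q[2]+i["cy"]])
print("vertical line at bore:",[proj("scene",np.array([432.5,-89.5,z])) for z in(60,76,107,122)])
# yellow mask (stop + cap)
h=cv2.cvtColor(s,cv2.COLOR_BGR2HSV);m=cv2.inRange(h,(15,110,90),(35,255,255))[215:285,360:410]
n,l,st,ce=cv2.connectedComponentsWithStats(m);print([(st[k].tolist(),ce[k]+[360,215]) for k in range(1,n) if st[k,4]>4])
E
```

```text
clock 26.825 tcp [434.08 -89.63 215.62] [ 3.14 -0.    0.44] delta [-1.62 -1.14 15.61] F [-0.53  0.35 -1.12] M [ 0.02  0.04 -0.03] op 0.6448011789382608 0.0
gauge_grip [380.5, 224.7, 387.1, 247.3] 0.75 384.82389937106916 234.57861635220127
gauge_grip [376.2, 224.5, 389.8, 257.6] 0.7 384.2065573770492 240.99016393442622
stop_face [377.1, 226.8, 392.4, 253.6] 0.66 384.2736842105263 240.9578947368421
vertical line at bore: [array([382.41, 250.66]), array([382.83, 244.88]), array([383.67, 233.42]), array([384.08, 227.76])]
[([23, 12, 5, 3, 15], array([385., 228.])), ([17, 30, 13, 10, 91], array([383.  , 249.98]))]
```

```bash
python3 -c "
from rig import r
print(r.sign_off())"
```

```text
the job is handed in; nothing more can be done
None
```

The gauge is standing released and upright in the housing bore: the rod was felt on the bottom (about 42–43 mm deep) and held about 7 N above sliding force for over a second, and I handed the job in without seeing a verdict.

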